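# Re-hang a glass bend on the other swing hook and fold the emptied hook away

### The job

The U-shaped glass bend hangs on the drying rack's one swung-out hook, which has to go out of the way. Swing the other, folded hook out until it drops into its lock, carry the bend over and hang it on that arm without knocking it, and then fold the emptied hook back flat along the board, dropped down into its rest. Each arm has to be lifted a little before it will turn: never force an arm against its lock, and leave the other things where they are.

Things in the scene. Friction and masses are not known exactly. Their poses are not given: they have to be found in the camera images.
- rack: white plastic drying rack, fixed: a board 420 wide (y), 12 thick (x), 180 high, with five short pegs (up to 72 mm high) and a 125 mm deep trough with a 31 mm high lip in front. Origin under the middle of the board, z up, x away from the robot through the board (front face at x = -6 mm), y to the left along it.
- hook_a: Steel swing hook that carries the bend, locked out at 1.57 rad, at the left or right of the board. Origin on its upright pivot axis, 20 mm before the board's face, at the height of the lowered arm's centre line (150 mm up); axes as the rack's. The arm: a round 10 mm bar, 110 mm out from the pivot, turned up at its end into a round 10 mm post whose top is 39 mm above the bar's centre line.
- hook_b: The other hook, the same in size and frame, folded and empty at the start, some 200 mm beside hook_a. Its seat lies anywhere from 1.32 to 1.82 rad (the plate was clamped by hand), is not measured and has to be felt: once the key has dropped, the arm stops turning and pushes back. Over 12 N of sideways push at a post (50 N at the key) is too much.
- hook_a_swing (a joint): angle of hook_a's arm, rad: 0 is folded flat, the arm along the rack's +y; it grows anticlockwise seen from above; at 1.57 the arm stands square out from the board (the rack's -x). Stops at 0 and 1.95. Seated it has 0.03 rad of play each way; lifted it turns with under 1.5 N at the post; folded, it drops into its rest anywhere below 0.15 rad.
- hook_a_lift (a joint): height in m by which hook_a's arm is lifted: 0 fully down. A key under the bar, near the pivot, stands in a slot of the grey lock plate (the seat) or before its end (folded rest), so the arm turns only when lifted over 6 mm; 14 mm is a hard stop. Weight and a spring press it down with 3 to 5 N.
- hook_a_post (a point): point on the axis of hook_a's upturned post, 110 mm from the pivot axis, 24 mm above the bar's centre line and 15 mm below the post's top: where to pinch it from above. 
- hook_b_swing (a joint): angle of hook_b's arm, rad: 0 is folded flat, the arm along the rack's +y; it grows anticlockwise seen from above; at 1.57 the arm stands square out from the board (the rack's -x). Stops at 0 and 1.95. 
- hook_b_lift (a joint): height in m by which hook_b's arm is lifted: 0 fully down. As hook_a's. Let down between 0.75 rad and the seat it rides at 0.006 on the smooth lock plate; moved along loosely held, it falls to 0 by itself over the seat.
- hook_b_post (a point): point on the axis of hook_b's upturned post, 110 mm from the pivot axis, 24 mm above the bar's centre line and 15 mm below the post's top: where to pinch it from above. 
- hook_b_bar (a point): point on the centre line of hook_b's bar, 58 mm from the pivot axis, where the bend is to hang (the hub reaches 11 mm from the axis and stands 29 mm above the bar, the post begins 105 mm from the pivot axis).
- bend: glass U-bend to move, 60 g, 20 mm tube, 78 (x) by 81 (y) by 24 (z) mm. Its x points to the crown (up as it hangs), y across the legs, z through the thickness, along the bar. Origin amid x and y on one face: mid plane at z = 12 mm, crown top at x = 39, leg ends at x = -39, gap between the legs 34 mm. Hung, its crown top is 24 mm above the bar's centre line.
- bend_large: another glass U-bend, 84 by 89 by 24 mm, lying on the worktop in front of the rack: a bystander. Origin under its middle.
- beaker_small: small empty beaker, 44 mm wide, 58 mm high, on the worktop: a bystander. Origin under its middle.
- dome: small glass dome, 41 mm wide, 52 mm high, standing in the drip trough: a bystander. Origin under its middle.
Things that resemble listed ones, but are neither listed nor needed, are in the scene too. What is shaped like the bend but red or yellow is not meant.

How it is judged:
On the way, in this order (a step that is already met when the one before it is completed fails the run):
1. the folded hook is swung out and its key has dropped into the seat (value of joint hook_b_swing above 1.2 rad and value of joint hook_b_lift below 0.002 m and contact force between bend and hook_a above 0.2 N), for 0.3 s.
2. the bend hangs freely on that hook's arm, let go (value of joint hook_b_swing above 1.2 rad and value of joint hook_b_lift below 0.002 m and contact force between bend and hook_b above 0.2 N and horizontal distance between bend and hook_b_bar below 0.045 m and contact force between the fingers and bend below 0.1 N and angle between bend's own x axis and vertical below 0.5 rad), for 0.3 s.
At the end, for the whole second after the job is handed in: The bend hangs freely and almost still (under 30 mm/s) crown up on hook_b's bar between hub and post; hook_b's arm is out (over 1.2 rad) and down in its seat (lifted less than 2 mm); hook_a's arm is folded back to within 0.12 rad of the board and down in its rest (lifted less than 2 mm) (all of step 2 and value of joint hook_a_swing below 0.12 rad and value of joint hook_a_lift below 0.002 m and linear speed of bend below 0.03 m/s); the robot touches nothing.
It fails at once if an arm is forced against its lock: over 50 N on its key, as from 12 N of sideways push at the post (contact force between any of hook_a_key, hook_b_key and anything else above 50 N).
It fails at once if the bend is knocked against the new hook with over 10 N (contact force between bend and hook_b above 10 N).
It fails at once if the bend is dropped (height (world z) of bend below 0.09 m).
It fails at once if another thing is moved by over 20 mm (distance of any of beaker_small, dome from where it was at the start of the episode above 0.02 m).
It also fails if it takes over 72 s, if anything falls off the work surface, if the arm or the gripper's body presses on something with over 40 N, if the wrist force passes 120 N, or if a joint passes its speed limit or range.

### The arm

A 7-joint arm with a two-finger parallel gripper is mounted at the origin on a cart in front of the work surface, level with it; the furniture and walls round the work are solid. World frame = base frame: x ahead of the robot, y to its left, z up, the work surface at z = 0. Lengths are in m, angles in rad, forces in N, time in s.
With the tool pointing down it reaches from about 0.4 to 0.85 m from the base axis. Payload 4.5 kg.
Tool frame: the origin (TCP) lies where the fingers leave the gripper's body, on its centre line; the fingertips stand 64 mm ahead of it and the grasp point (between the pads) lies 45 mm ahead of it; z points along the fingers, y is the line along which they close (so a half turn about z gives the same grasp; the last joint's range is limited). The gripper opens to 88 mm and grips with 3 to 60 N. Pads are 18 mm wide; open, the fingers measure 123 mm over their backs; the gripper's body (75 mm by 187 mm) begins 45 mm behind the grasp point.
Start: joints at [1.29, 0.689, -0.195, 1.565, 0.157, 0.902, -0.215], TCP at [0.194, -0.594, 0.303] pointing down, gripper open.
Joint ranges: [-3.01, 3.01], [-0.46, 2.08], [-1.47, 1.51], [0.13, 2.56], [-1, 4.14], [0.04, 2.09], [-2.66, 2.66]. Speed limits (rad/s): [2.57, 2.57, 3.14, 3.14, 3.14, 3.14, 3.14].

### API

Orientations are given as a unit quaternion [x, y, z, w].
In Python, from plant import r gives the robot as it stands.
- The arm moves only by the tool play_rows, never from a script. Its arguments are lists of equal length, an entry for each row: "translation": the shift along the tool's x, y, z in m, a list of three; "delta_rot": the turn, a rotation vector about the tool's x, y, z in degrees, a list of three; "grip": the opening, from -1 (shut) to 1 (fully open). In form: {"translation": [[x, y, z], ...], "delta_rot": [[rx, ry, rz], ...], "grip": [grip, ...]}. A call has 1 to 20 rows; each row shifts and turns the commanded pose from where the row before left it, along the tool's axes as they then stand; what a row does not reach is not made up. A row lasts 1/8 s, in which the tool goes at most 62.5 mm and 10.7 degrees, less where a joint would pass 70% of its speed; a pose out of reach is approached as far as the arm can. A call with a gripper value outside its range is refused whole. The fingers move at their own pace and stop on an object; "squeeze" is the grip in N (left out, the last holds). Time passes only in rows, so rows that do not move let the fingers close. It gives the time, the measured TCP pose, the force, the opening and the grip force at its end, in the units of the state.
- r.get_state(): the state, without advancing time (a new reading comes with each control period).
- r.snapshot(name): name is "scene" or "side" or "wrist"; returns the picture (480x640x3 uint8, blue, green, red); there is no depth.
- r.get_calibration(name): a dict with "intrinsics" (3x3 intrinsics, pixels), "eye" and "rotation" of the camera in the world. Camera axes: x right, y up, looking along -z (the intrinsics and any distortion apply to the point x, -y, -z); pixel columns grow to the right and rows downward; lengths in m; the calibration is good to about 2 mm. A picture is of the moment at which its call begins: read the wrist's pose just before it. get_calibration takes no time and is no camera call; for the wrist camera it gives the pose at the moment of the call.
- r.finish_job(): hands the job in; it is judged then, once.
Trained networks look in the newest picture that a camera, given by its name, has taken for a name from the list of things; names that differ only in an ending like _2 or _b are one class to them, and where a whole thing is asked for, a point or a joint stands for the part that bears it (a point fixed in the world has none). Each returns a list of dicts, best first, with "confidence" (0 to 1); they miss things now and then, are a little off and sometimes report something else, mostly with a low value. They report only what shows in the picture. A call takes as long as a camera call. They do not tell look-alikes from the thing itself.
- r.look_for(camera, target): "point" ([x, y, z] in m, in world coordinates, good to about 4 mm: the middle of the surface that is visible of it).
- r.silhouettes(camera, target): "pixels" (480x640 bool, what is visible of it).
The state is a dict: "clock": time; "q": joint angles; "qd": joint speeds; "joint_torque": joint torques, N m; "tool_pos": TCP position; "eef_rot": TCP orientation; "contact_force": force on the tool from outside, world axes, zero at the start; "moment": the same for the moment, N m; "opening": opening from 0.0 (shut) to 1.0 (fully open); "finger_force": force on a finger pad.
Only numpy, scipy, OpenCV 4.12 (cv2) and the standard library are available. Lean on these libraries where they do the work, as an engineer would, in place of code of your own. Each camera call takes 0.05 s, during which the arm holds its last target. There are 200 camera calls.

## Working session

There is one attempt and no reset: what is moved stays moved. The work goes in short steps, Python scripts to look and compute and a tool call to move; the robot and the scene stay as the last step left them, time stands still between calls to the robot, and variables do not carry over. Pictures are saved under pics/ and viewed, at most 10 in all, crops included, and the job is handed in when it is done.

Besides the shell and the picture viewer there is one more tool, called after ">>>" as a command line: name --argument value ..., lists and objects as JSON in quotes. play_rows: Moves the arm, as the interface text tells. Its arguments: {"type":"object","properties":{"translation":{"type":"array","items":{"type":"array","items":{"type":"number"}}},"delta_rot":{"type":"array","items":{"type":"array","items":{"type":"number"}}},"grip":{"type":"array","items":{"type":"number"}},"squeeze":{"type":"number"}},"required":["translation","delta_rot","grip"]}

```bash
mkdir -p pics; python3 - <<'E'
from plant import r
import cv2,numpy as np
s=r.get_state();print({k:np.round(v,3).tolist() for k,v in s.items()})
for c in ["scene","side"]:
    im=r.snapshot(c);cv2.imwrite(f"pics/{c}0.png",im)
    k=r.get_calibration(c);print(c,np.round(k["intrinsics"],1).tolist(),np.round(k["eye"],3).tolist(),np.round(k["rotation"],3).tolist())
    for t in ["rack","hook_a","hook_a_post","bend","bend_large","beaker_small","dome"]:
        print(t,[(np.round(d["point"],3).tolist(),round(d["confidence"],2)) for d in r.look_for(c,t)])
E
```

```text
{'clock': 0.0, 'q': [1.29, 0.69, -0.194, 1.566, 0.157, 0.903, -0.215], 'qd': [-0.001, -0.001, 0.0, 0.001, 0.0, 0.002, 0.001], 'joint_torque': [-0.0, -52.757, -1.267, -15.343, -0.053, 0.007, 0.0], 'tool_pos': [0.193, -0.594, 0.302], 'eef_rot': [0.988, 0.157, -0.0, -0.001], 'contact_force': [-0.389, -0.631, -0.22], 'moment': [0.024, -0.007, 0.05], 'finger_force': 0.0, 'opening': 0.998}
scene [[515.6, 0.0, 321.5], [0.0, 515.6, 246.3], [0.0, 0.0, 1.0]] [-0.056, -0.475, 0.535] [0.487, -0.228, -0.358, 0.763]
rack [([0.636, 0.033, 0.034], 0.72)]
hook_a [([0.621, 0.12, 0.154], 0.74), ([0.639, -0.065, 0.151], 0.61)]
hook_a_post [([0.522, 0.112, 0.153], 0.69)]
bend [([0.445, 0.351, 0.018], 0.89), ([0.555, 0.098, 0.141], 0.85)]
bend_large [([0.418, 0.105, 0.017], 0.81), ([0.52, 0.115, 0.15], 0.54)]
beaker_small [([0.405, -0.159, 0.035], 0.88)]
dome [([0.549, 0.047, 0.04], 0.9)]
side [[447.9, 0.0, 320.6], [0.0, 447.9, 243.7], [0.0, 0.0, 1.0]] [0.294, -0.432, 0.702] [0.383, -0.094, -0.241, 0.887]
rack [([0.629, 0.028, 0.012], 0.69)]
hook_a [([0.62, 0.118, 0.155], 0.62), ([0.642, -0.06, 0.155], 0.58)]
hook_a_post [([0.54, 0.117, 0.157], 0.79), ([0.635, -0.037, 0.149], 0.72), ([0.556, 0.115, 0.152], 0.37)]
bend [([0.825, 0.067, 0.017], 0.97), ([0.443, 0.355, 0.019], 0.86), ([0.556, 0.097, 0.145], 0.63), ([0.632, -0.014, 0.153], 0.47)]
bend_large [([0.428, 0.105, 0.022], 0.91)]
beaker_small [([0.419, -0.153, 0.032], 0.74)]
dome [([0.552, 0.047, 0.038], 0.97)]
```

View pics/scene0.png

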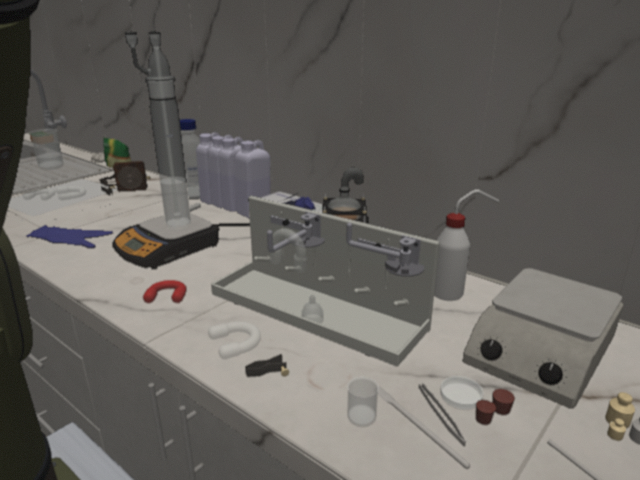

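View pics/side0.png

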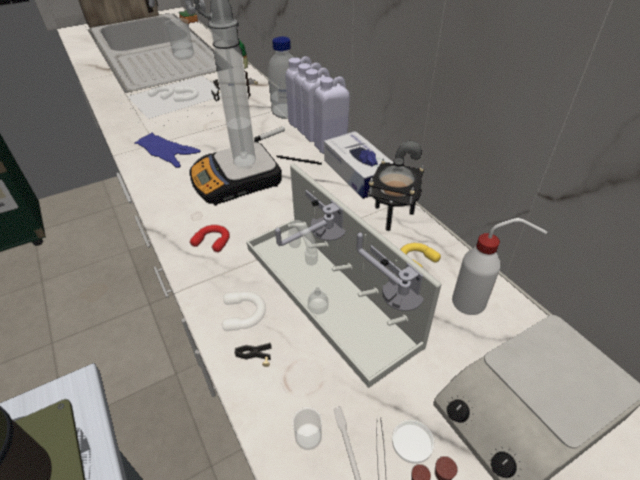

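The scene view shows the clear glass bend hanging on the left hook (≈290,245). Look-alikes are the red U (165,290), the white large bend lying down (235,335), the yellow U (side view 420,250) and glassware in the sink. By the description, the hung clear one is the bend. Next is a close crop to check that and get the rack corners.

```bash
python3 - <<'E'
import cv2,numpy as np
a=cv2.imread("pics/scene0.png")[185:365,205:445];b=cv2.imread("pics/side0.png")[160:390,240:445]
cv2.imwrite("pics/cA.png",cv2.resize(a,None,fx=3.3,fy=3.3,interpolation=cv2.INTER_CUBIC))
cv2.imwrite("pics/cB.png",cv2.resize(b,None,fx=2.6,fy=2.6,interpolation=cv2.INTER_CUBIC))
E
```

```text
(no output)
```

View pics/cA.png

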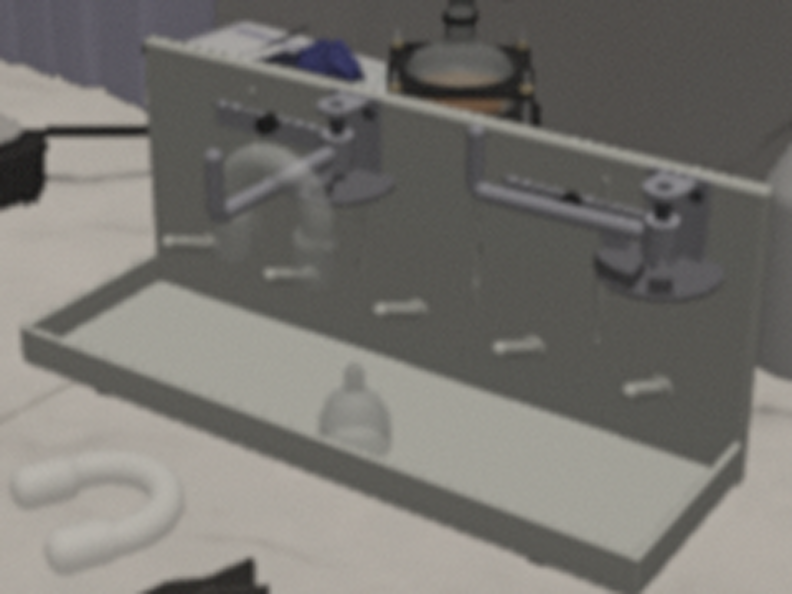

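View pics/cB.png

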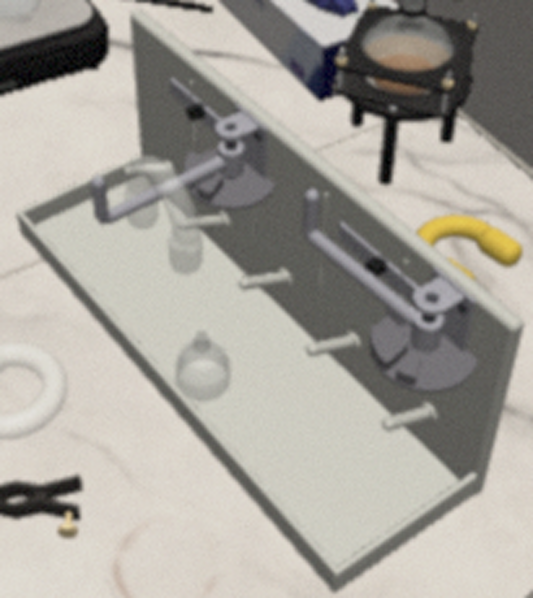

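The crops confirm the clear bend on the left hook (hook_a). hook_b is folded on the right, with its arm along +y. Now I fit the rack pose from corners and post tops in both views.

```bash
cat > h.py <<'E'
import numpy as np
from plant import r
from scipy.spatial.transform import Rotation as R
def proj(k,P):
    p=R.from_quat(k["rotation"]).inv().apply(np.atleast_2d(P)-k["eye"])*[1,-1,-1]
    q=p@np.array(k["intrinsics"]).T
    return q[:,:2]/q[:,2:]
E
python3 - <<'E'
from h import *
from scipy.optimize import least_squares
A=np.array([[150,46],[765,193],[25,330],[637,562],[213,152],[475,130],[337,128],[660,190]])/3.3+[205,185]
B=np.array([[133,18],[513,328],[20,217],[335,575],[99,180],[311,195],[233,150],[430,320]])/2.6+[240,160]
ka,kb=r.get_calibration("scene"),r.get_calibration("side")
def loc(p):
    x,y,w,ya,yb,d=p
    L=np.array([[-.006,.21,.18],[-.006,-.21,.18],[-d,.21,.031],[-d,-.21,.031],[-.136,ya,.189],[-.026,yb+.11,.189],[-.026,ya,.178],[-.026,yb,.178]])
    return R.from_euler("z",w).apply(L)+[x,y,0]
f=lambda p,full=False:np.concatenate([proj(ka,loc(p))-A,proj(kb,loc(p))-B])
s=least_squares(lambda p:f(p).ravel(),[.65,.03,0,.1,-.1,.131],loss="soft_l1",f_scale=1.5,x_scale=.01)
print(np.round(s.x,4));print(np.round(f(s.x),1).tolist());print(np.round(loc(s.x),4).tolist())
E
```

```text
[ 0.6469  0.0789  0.084   0.04   -0.1616  0.1261]
[[-2.8, -2.8], [1.4, 1.1], [-0.9, -2.5], [0.9, 0.2], [0.4, -0.1], [1.1, -1.9], [1.2, -6.5], [1.0, 0.3], [-1.7, -1.7], [-1.1, 4.6], [-0.1, -2.7], [0.1, 2.0], [-0.9, 1.5], [1.1, -0.5], [-0.4, -6.0], [-1.1, -5.0]]
[[0.6234, 0.2876, 0.18], [0.6586, -0.1309, 0.18], [0.5037, 0.2776, 0.031], [0.5389, -0.141, 0.031], [0.5081, 0.1073, 0.189], [0.6254, 0.0253, 0.189], [0.6177, 0.1166, 0.178], [0.6346, -0.0843, 0.178]]
```

```bash
python3 - <<'E'
from h import *
from scipy.optimize import least_squares
A=np.array([[150,46],[765,193],[25,330],[637,562],[213,152],[475,130]])/3.3+[205,185]
B=np.array([[133,18],[513,328],[20,217],[335,575],[99,180],[311,195]])/2.6+[240,160]
ka,kb=r.get_calibration("scene"),r.get_calibration("side")
def loc(p):
    x,y,w,ya,yb,d=p[:6]
    L=np.array([[-.006,.21,.18],[-.006,-.21,.18],[-d,.21,.031],[-d,-.21,.031],[-.136,ya,.189],[-.026,yb+.11,.189]])
    return R.from_euler("z",w).apply(L)+[x,y,0]
def pj(k,P,t,w):
    k=dict(k);k["eye"]=np.array(k["eye"])+t;k["rotation"]=(R.from_quat(k["rotation"])*R.from_rotvec(w)).as_quat();return proj(k,P)
f=lambda p:np.concatenate([pj(ka,loc(p),p[6:9],p[9:12])-A,pj(kb,loc(p),p[12:15],p[15:18])-B])
def cost(p):
    c=p[6:].reshape(2,6)
    return np.r_[f(p).ravel(),(c[:,:3]/.002).ravel(),(c[:,3:]/.004).ravel()]
s=least_squares(cost,np.r_[.65,.03,0,.1,-.1,.131,np.zeros(12)],x_scale=.01)
print(np.round(s.x,4));print(np.round(f(s.x),1).tolist());print(np.round(loc(s.x),4).tolist())
for c in ["scene","side"]:
    r.snapshot(c)
    for t in ["hook_b","hook_b_post","bend"]:
        for d in r.silhouettes(c,t):
            v,u=np.where(d["pixels"]);print(c,t,round(d["confidence"],2),u.min(),u.max(),v.min(),v.max(),len(u))
for c,k in (("scene",ka),("side",kb)):
  print(proj(k,loc(s.x)).round().tolist())
w=r.get_calibration("wrist");st=r.get_state();Rt=R.from_quat(st["eef_rot"])
print(Rt.inv().apply(w["eye"]-st["tool_pos"]).round(4),(Rt.inv()*R.from_quat(w["rotation"])).as_matrix().round(3).tolist(),np.round(w["intrinsics"],0).tolist())
print(Rt.as_matrix().round(3))
E
```

```text
[ 6.570e-01  8.980e-02  9.040e-02  4.510e-02 -1.594e-01  1.309e-01
 -5.000e-04 -1.000e-04  1.500e-03  6.700e-03  3.400e-03 -2.100e-03
  5.000e-04  1.000e-04  2.100e-03  8.700e-03 -2.000e-04 -2.800e-03]
[[-1.4, -0.7], [0.6, 1.1], [-0.3, -0.4], [0.1, 0.0], [0.1, 0.4], [0.5, -1.2], [-0.7, -0.3], [-0.5, 1.7], [-0.3, -0.9], [0.2, 0.4], [-0.1, -0.2], [1.4, -2.0]]
[[0.632, 0.2984, 0.18], [0.6699, -0.1199, 0.18], [0.5076, 0.2871, 0.031], [0.5455, -0.1312, 0.031], [0.5174, 0.1224, 0.189], [0.6355, 0.0382, 0.189]]
scene hook_b 0.68 267 321 212 252 950
scene hook_b 0.6 346 419 224 264 1120
scene hook_b_post 0.95 346 399 224 260 430
scene bend 0.96 270 307 229 273 854
scene bend 0.74 143 186 280 302 604
scene bend 0.71 346 410 223 264 533
side hook_b 0.72 275 342 191 245 856
side hook_b 0.72 357 421 234 294 1142
side hook_b_post 0.71 356 399 233 284 388
side hook_b_post 0.24 276 324 221 244 215
side bend 0.62 288 317 220 264 717
[[247.0, 194.0], [436.0, 241.0], [210.0, 280.0], [396.0, 351.0], [268.0, 227.0], [348.0, 219.0]]
[[291.0, 162.0], [437.0, 283.0], [248.0, 238.0], [369.0, 377.0], [278.0, 224.0], [361.0, 228.0]]
[ 0.0839  0.0008 -0.0809] [[-0.0, 0.948, 0.319], [1.0, 0.0, 0.0], [0.0, 0.319, -0.948]] [[331.0, 0.0, 318.0], [0.0, 331.0, 240.0], [0.0, 0.0, 1.0]]
[[ 0.951  0.31   0.   ]
 [ 0.31  -0.951 -0.   ]
 [ 0.     0.    -1.   ]]
```

>>> play_rows --translation '[[0.036,-0.029,-0.005],[0.036,-0.029,-0.005],[0.036,-0.029,-0.005],[0.036,-0.029,-0.005],[0.036,-0.029,-0.005],[0.036,-0.029,-0.005],[0.036,-0.029,-0.005],[0.036,-0.029,-0.005],[0.036,-0.029,-0.005],[0.036,-0.029,-0.005],[0.036,-0.029,-0.005],[0.036,-0.029,-0.005],[0.036,-0.029,-0.005],[0.036,-0.029,-0.005],[0.036,-0.029,-0.005],[0.036,-0.029,-0.005],[0,0,0],[0,0,0],[0,0,0]]' --delta_rot '[[0,0,0],[0,0,0],[0,0,0],[0,0,0],[0,0,0],[0,0,0],[0,0,0],[0,0,0],[0,0,0],[0,0,0],[0,0,0],[0,0,0],[0,0,0],[0,0,0],[0,0,0],[0,0,0],[0,0,6.5],[0,0,6.5],[0,0,0]]' --grip '[0,0,0,0,0,0,0,0,0,0,0,0,0,0,0,0,0,0,0]' --squeeze 20

```text
clock: 3.58
tool_pos: [0.5975, 0.0254, 0.3827]
eef_rot: [0.999, 0.045, -0.0, 0.0]
contact_force: [0.6, 0.4, -0.1]
opening: 0.5
finger_force: 0.0
```

```bash
python3 - <<'E'
from h import *
import cv2
s=r.get_state();print(s["clock"],np.round(s["tool_pos"],4),R.from_quat(s["eef_rot"]).as_matrix().round(3).tolist(),s["opening"],np.round(s["q"],2),np.round(s["contact_force"],2))
im=r.snapshot("wrist");cv2.imwrite("pics/w1.png",im)
for t in ["hook_b","hook_b_post","bend"]:
    print(t,[(np.round(d["point"],3).tolist(),round(d["confidence"],2)) for d in r.look_for("wrist",t)])
E
```

```text
3.575 [0.5975 0.0254 0.3827] [[0.996, 0.089, -0.0], [0.089, -0.996, -0.0], [-0.0, 0.0, -1.0]] 0.5000981749820613 [-0.05  0.57 -0.12  1.55  0.08  1.03 -1.67] [ 0.57  0.42 -0.09]
hook_b [([0.64, -0.054, 0.154], 0.62), ([0.622, 0.121, 0.166], 0.58)]
hook_b_post [([0.632, -0.015, 0.156], 0.83)]
bend [([0.456, 0.356, 0.02], 0.69), ([0.562, 0.111, 0.162], 0.58), ([0.783, 0.069, 0.023], 0.57)]
```

View pics/w1.png

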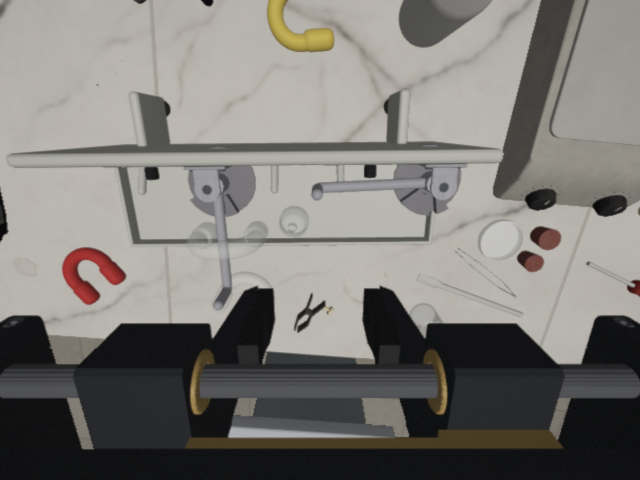

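The wrist view shows post a's top at ≈(219,303), post b's top at ≈(316,192), the pivots at ≈(207,188) and (444,187), the board's top edge at rows ~160–165, and the bend around x≈230,y≈240.

```bash
cat >> h.py <<'E'
def ray(k,uv,z):
    d=np.linalg.inv(k["intrinsics"])@np.r_[uv,1.]*[1,-1,-1]
    d=R.from_quat(k["rotation"]).apply(d);e=np.array(k["eye"]);return e+d*(z-e[2])/d[2]
E
python3 - <<'E'
from h import *
import cv2
k=r.get_calibration("wrist")
for n,uv,z in [("a post",(219,303),.189),("b post",(316,192),.189),("piv a",(207,189),.185),("piv b",(444,187),.185),("bdL",(10,166),.18),("bdR",(501,160),.18),("bd mid",(250,164),.18),("trough L",(133,243),.031),("trough R",(430,240),.031),("elbowa",(226,290),.155),("elbowb",(321,184),.155)]:
    print(n,ray(k,uv,z).round(4))
im=cv2.imread("pics/w1.png");cv2.imwrite("pics/w1c.png",cv2.resize(im[130:320,110:510],None,fx=2,fy=3,interpolation=cv2.INTER_CUBIC))
E
```

```text
a post [0.5186 0.1108 0.189 ]
b post [0.6308 0.0294 0.189 ]
piv a [0.6244 0.1213 0.185 ]
piv b [ 0.6438 -0.0777  0.185 ]
bdL [0.6282 0.2877 0.18  ]
bdR [ 0.6697 -0.1225  0.18  ]
bd mid [0.6478 0.0866 0.18  ]
trough L [0.5085 0.2741 0.031 ]
trough R [ 0.5493 -0.1345  0.031 ]
elbowa [0.5144 0.1132 0.155 ]
elbowb [0.6324 0.0251 0.155 ]
```

View pics/w1c.png

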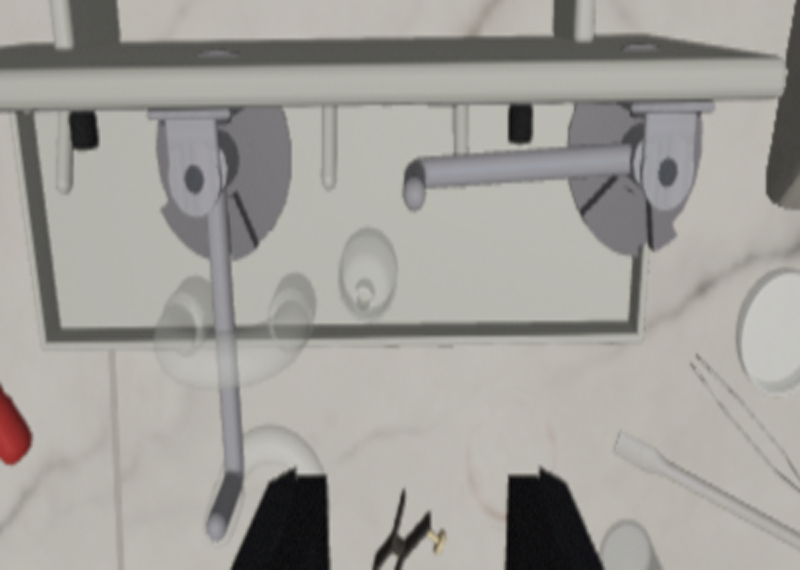

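>>> play_rows --translation '[[0.016,-0.001,0.02],[0.0165,-0.001,0.03],[0,0,0.03],[0,0,0.03],[0,0,0.028],[0,0,0.012],[0,0,0.007],[0,0,0]]' --delta_rot '[[0,0,0],[0,0,0],[0,0,0],[0,0,0],[0,0,0],[0,0,0],[0,0,0],[0,0,0]]' --grip '[0,0,0,0,0,0,0,0]' --squeeze 15

```text
clock: 4.78
tool_pos: [0.63, 0.0301, 0.2261]
eef_rot: [0.999, 0.044, 0.0, -0.0]
contact_force: [0.9, -0.2, -1.0]
opening: 0.499
finger_force: 0.0
```

>>> play_rows --translation '[[0,0,0],[0,0,0],[0,0,0],[0,0,0],[0,0,0],[0,0,0]]' --delta_rot '[[0,0,0],[0,0,0],[0,0,0],[0,0,0],[0,0,0],[0,0,0]]' --grip '[-0.3,-0.6,-0.8,-1,-1,-1]' --squeeze 15

```text
clock: 5.52
tool_pos: [0.6299, 0.0298, 0.2258]
eef_rot: [0.999, 0.044, 0.0, 0.0]
contact_force: [0.9, -0.2, 0.1]
opening: 0.106
finger_force: 15.0
```

>>> play_rows --translation '[[0,0,-0.003],[0,0,-0.003],[0,0,-0.004],[0,0,0]]' --delta_rot '[[0,0,0],[0,0,0],[0,0,0],[0,0,0]]' --grip '[-1,-1,-1,-1]' --squeeze 20

```text
clock: 6.02
tool_pos: [0.6296, 0.0296, 0.2358]
eef_rot: [0.999, 0.044, -0.0, 0.0]
contact_force: [0.6, -3.5, -3.3]
opening: 0.102
finger_force: 20.0
```

>>> play_rows --translation '[[-0.011,0.0005,0],[-0.011,0.0016,0],[-0.0106,0.0027,0],[-0.0103,0.0038,0],[-0.0099,0.0048,0],[-0.0094,0.0058,0]]' --delta_rot '[[0,0,-0.6],[0,0,0],[0,0,0],[0,0,0],[0,0,0],[0,0,0]]' --grip '[-1,-1,-1,-1,-1,-1]' --squeeze 15

```text
clock: 6.78
tool_pos: [0.572, 0.0033, 0.2368]
eef_rot: [0.999, 0.049, 0.004, 0.001]
contact_force: [7.1, -5.6, -4.6]
opening: 0.107
finger_force: 15.0
```

>>> play_rows --translation '[[-0.0066,0.0085,0],[-0.0079,0.0077,0],[-0.0071,0.0084,0],[-0.0062,0.0091,0],[-0.0043,0.0077,0],[0,0,0]]' --delta_rot '[[0,0,0],[0,0,0],[0,0,0],[0,0,0],[0,0,0],[0,0,0]]' --grip '[-1,-1,-1,-1,-1,-1]' --squeeze 15

```text
clock: 7.52
tool_pos: [0.5407, -0.0401, 0.2354]
eef_rot: [0.999, 0.049, -0.001, 0.0]
contact_force: [0.6, 0.2, -3.7]
opening: 0.106
finger_force: 15.0
```

>>> play_rows --translation '[[0,0,0.004],[0,0,0],[0,0,0],[0,0,0.002],[-0.0019,0.004,0],[-0.0018,0.004,0],[-0.0015,0.0041,0],[-0.0016,0.0047,0],[-0.0013,0.0048,0],[0,0,0]]' --delta_rot '[[0,0,0],[0,0,0],[0,0,0],[0,0,0],[0,0,0],[0,0,0],[0,0,0],[0,0,0],[0,0,0],[0,0,0]]' --grip '[-1,-0.66,-0.66,-0.66,-0.66,-0.66,-0.66,-0.66,-0.66,-0.66]' --squeeze 4

```text
clock: 8.78
tool_pos: [0.536, -0.0626, 0.2298]
eef_rot: [0.999, 0.049, 0.0, 0.0]
contact_force: [-0.3, 0.7, 0.4]
opening: 0.172
finger_force: 0.0
```

>>> play_rows --translation '[[-0.0004,0.0015,0],[-0.0003,0.0015,0],[0,0,0]]' --delta_rot '[[0,0,0],[0,0,0],[0,0,0]]' --grip '[-0.66,-0.66,-0.66]'

```text
clock: 9.15
tool_pos: [0.5359, -0.0647, 0.2298]
eef_rot: [0.999, 0.049, 0.0, 0.0]
contact_force: [-0.1, 0.9, 0.0]
opening: 0.168
finger_force: 0.3
```

>>> play_rows --translation '[[-0.0003,0.0015,0],[-0.0003,0.0015,0],[0,0,0]]' --delta_rot '[[0,0,0],[0,0,0],[0,0,0]]' --grip '[-0.66,-0.66,-0.66]'

```text
clock: 9.52
tool_pos: [0.5353, -0.068, 0.2297]
eef_rot: [0.999, 0.049, 0.0, 0.0]
contact_force: [0.7, 0.6, 0.6]
opening: 0.172
finger_force: 0.3
```

>>> play_rows --translation '[[-0.0003,0.0015,0],[-0.0002,0.0015,0],[0,0,0]]' --delta_rot '[[0,0,0],[0,0,0],[0,0,0]]' --grip '[-0.66,-0.66,-0.66]'

```text
clock: 9.9
tool_pos: [0.5349, -0.071, 0.2297]
eef_rot: [0.999, 0.049, -0.0, 0.0]
contact_force: [-0.1, 0.5, 0.2]
opening: 0.17
finger_force: 0.3
```

>>> play_rows --translation '[[-0.0002,0.0015,0],[-0.0002,0.0015,0],[0,0,0]]' --delta_rot '[[0,0,0],[0,0,0],[0,0,0]]' --grip '[-0.66,-0.66,-0.66]'

```text
clock: 10.28
tool_pos: [0.5346, -0.074, 0.2296]
eef_rot: [0.999, 0.049, -0.0, 0.0]
contact_force: [-1.0, 1.0, 0.5]
opening: 0.17
finger_force: 0.4
```

>>> play_rows --translation '[[-0.0001,0.0015,0],[-0.0001,0.0015,0],[0,0,0]]' --delta_rot '[[0,0,0],[0,0,0],[0,0,0]]' --grip '[-0.66,-0.66,-0.66]'

```text
clock: 10.65
tool_pos: [0.5349, -0.0771, 0.2297]
eef_rot: [0.999, 0.049, -0.0, 0.0]
contact_force: [-0.9, 1.0, 0.5]
opening: 0.171
finger_force: 0.4
```

>>> play_rows --translation '[[-0.0001,0.0015,0],[-0.0001,0.0015,0],[0,0,0]]' --delta_rot '[[0,0,0],[0,0,0],[0,0,0]]' --grip '[-0.66,-0.66,-0.66]'

```text
clock: 11.02
tool_pos: [0.5351, -0.0801, 0.2297]
eef_rot: [0.999, 0.049, 0.0, 0.0]
contact_force: [0.7, 0.4, 0.1]
opening: 0.171
finger_force: 0.3
```

>>> play_rows --translation '[[0,0.0015,0],[0,0.0015,0],[0,0,0]]' --delta_rot '[[0,0,0],[0,0,0],[0,0,0]]' --grip '[-0.66,-0.66,-0.66]'

```text
clock: 11.4
tool_pos: [0.5355, -0.083, 0.2297]
eef_rot: [0.999, 0.049, 0.0, 0.0]
contact_force: [-0.6, 0.8, -0.2]
opening: 0.169
finger_force: 0.3
```

>>> play_rows --translation '[[0,0.0015,0],[0,0.0015,0],[0,0,0]]' --delta_rot '[[0,0,0],[0,0,0],[0,0,0]]' --grip '[-0.66,-0.66,-0.66]'

```text
clock: 11.78
tool_pos: [0.5357, -0.086, 0.2297]
eef_rot: [0.999, 0.049, 0.0, 0.0]
contact_force: [-0.2, 0.5, -0.4]
opening: 0.172
finger_force: 0.3
```

>>> play_rows --translation '[[0,0.0015,0],[0.0001,0.0015,0],[0,0,0]]' --delta_rot '[[0,0,0],[0,0,0],[0,0,0]]' --grip '[-0.66,-0.66,-0.66]'

```text
clock: 12.15
tool_pos: [0.5361, -0.089, 0.2297]
eef_rot: [0.999, 0.049, 0.0, 0.0]
contact_force: [0.2, -0.1, -0.1]
opening: 0.17
finger_force: 0.3
```

>>> play_rows --translation '[[0.0001,0.0015,0],[0.0001,0.0015,0],[0,0,0]]' --delta_rot '[[0,0,0],[0,0,0],[0,0,0]]' --grip '[-0.66,-0.66,-0.66]'

```text
clock: 12.52
tool_pos: [0.5366, -0.092, 0.2297]
eef_rot: [0.999, 0.049, 0.0, 0.0]
contact_force: [-1.1, -0.2, -0.4]
opening: 0.173
finger_force: 0.3
```

>>> play_rows --translation '[[0.0001,0.0015,0],[0.0001,0.0015,0],[0,0,0]]' --delta_rot '[[0,0,0],[0,0,0],[0,0,0]]' --grip '[-0.66,-0.66,-0.66]'

```text
clock: 12.9
tool_pos: [0.5371, -0.0949, 0.2297]
eef_rot: [0.999, 0.049, 0.0, 0.0]
contact_force: [-0.3, 1.0, 0.1]
opening: 0.167
finger_force: 0.3
```

>>> play_rows --translation '[[0.0001,0.0015,0],[0.0001,0.0015,0],[0,0,0]]' --delta_rot '[[0,0,0],[0,0,0],[0,0,0]]' --grip '[-0.66,-0.66,-0.66]'

```text
clock: 13.28
tool_pos: [0.5376, -0.0979, 0.2297]
eef_rot: [0.999, 0.049, 0.0, 0.0]
contact_force: [-0.5, 0.4, 0.2]
opening: 0.171
finger_force: 0.3
```

>>> play_rows --translation '[[0.0001,0.0015,0],[0.0002,0.0015,0],[0,0,0]]' --delta_rot '[[0,0,0],[0,0,0],[0,0,0]]' --grip '[-0.66,-0.66,-0.66]'

```text
clock: 13.65
tool_pos: [0.5382, -0.1009, 0.2297]
eef_rot: [0.999, 0.049, 0.0, 0.0]
contact_force: [-0.7, -0.1, -0.3]
opening: 0.169
finger_force: 0.3
```

>>> play_rows --translation '[[0.0002,0.0015,0],[0.0002,0.0015,0],[0,0,0]]' --delta_rot '[[0,0,0],[0,0,0],[0,0,0]]' --grip '[-0.66,-0.66,-0.66]'

```text
clock: 14.02
tool_pos: [0.5389, -0.1038, 0.2297]
eef_rot: [0.999, 0.049, 0.0, 0.0]
contact_force: [-0.8, 0.4, -0.3]
opening: 0.171
finger_force: 0.3
```

>>> play_rows --translation '[[0.0002,0.0015,0],[0.0003,0.0015,0],[0,0,0]]' --delta_rot '[[0,0,0],[0,0,0],[0,0,0]]' --grip '[-0.66,-0.66,-0.66]'

```text
clock: 14.4
tool_pos: [0.5399, -0.1069, 0.2298]
eef_rot: [0.999, 0.049, 0.0, 0.0]
contact_force: [-0.1, 0.1, -0.5]
opening: 0.169
finger_force: 0.0
```

```bash
python3 - <<'E'
from h import *
import cv2
w=r.snapshot("wrist");s=r.snapshot("side")
w=cv2.resize(w[100:400,220:480],None,fx=1.6,fy=1.6)
s=cv2.resize(s[180:340,260:440],(int(180*480/160*.7),480),interpolation=cv2.INTER_CUBIC)
cv2.imwrite("pics/w2.png",np.hstack([w,s]));print(w.shape,s.shape)
E
```

```text
(480, 416, 3) (480, 378, 3)
```

View pics/w2.png

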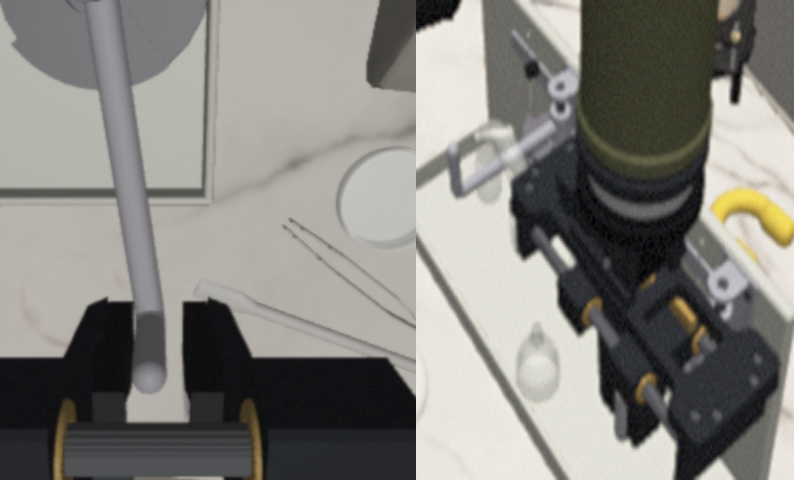

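The wrist picture shows the post (148,375 in the crop) between the fingers. The finger force has fallen to 0, so the key may have dropped. I go on feeling gently.

>>> play_rows --translation '[[0.0003,0.0015,0],[0.0003,0.0015,0],[0,0,0]]' --delta_rot '[[0,0,0],[0,0,0],[0,0,0]]' --grip '[-0.66,-0.66,-0.66]'

```text
clock: 14.88
tool_pos: [0.5405, -0.1096, 0.2297]
eef_rot: [0.999, 0.049, -0.0, 0.0]
contact_force: [0.8, -0.3, 0.5]
opening: 0.171
finger_force: 0.1
```

>>> play_rows --translation '[[0.0003,0.0015,0],[0.0001,0.001,0],[0,0,0]]' --delta_rot '[[0,0,0],[0,0,0],[0,0,0]]' --grip '[-0.66,-0.66,-0.66]'

```text
clock: 15.25
tool_pos: [0.5412, -0.112, 0.2297]
eef_rot: [0.999, 0.049, 0.0, 0.0]
contact_force: [-0.3, -0.2, -0.0]
opening: 0.171
finger_force: 0.1
```

>>> play_rows --translation '[[0.0003,0.0015,0],[0.0002,0.001,0],[0,0,0]]' --delta_rot '[[0,0,0],[0,0,0],[0,0,0]]' --grip '[-0.66,-0.66,-0.66]'

```text
clock: 15.62
tool_pos: [0.5418, -0.1141, 0.2297]
eef_rot: [0.999, 0.049, -0.0, -0.0]
contact_force: [-2.3, 1.0, 0.1]
opening: 0.169
finger_force: 0.6
```

>>> play_rows --translation '[[0.0002,0.001,0],[0,0,0],[0,0,0]]' --delta_rot '[[0,0,0],[0,0,0],[0,0,0]]' --grip '[-0.66,-0.66,-0.66]'

```text
clock: 16.0
tool_pos: [0.542, -0.1149, 0.2296]
eef_rot: [0.999, 0.049, -0.0, -0.0]
contact_force: [-0.8, 3.0, 0.1]
opening: 0.169
finger_force: 1.5
```

>>> play_rows --translation '[[0,-0.002,0],[0,0,0],[0,0,-0.02],[0,0,-0.035],[0,0,-0.05],[0,0,-0.045],[0.024,-0.046,0],[0.024,-0.046,0],[0.024,-0.046,0],[0,0,0]]' --delta_rot '[[0,0,0],[0,0,0],[0,0,0],[0,0,0],[0,0,0],[0,0,0],[0,0,0],[0,0,0],[0,0,0],[0,0,0]]' --grip '[-0.4,-0.2,0,0,0,0,0,0,0,0]'

```text
clock: 17.25
tool_pos: [0.6011, 0.0366, 0.3796]
eef_rot: [0.999, 0.053, 0.001, -0.002]
contact_force: [-0.6, -0.6, 0.4]
opening: 0.503
finger_force: 0.0
```

```bash
python3 - <<'E'
from h import *
import cv2
k=r.get_calibration("wrist");print(r.get_state()["tool_pos"])
w=r.snapshot("wrist")
cv2.imwrite("pics/w3.png",cv2.resize(w[120:320,110:510],None,fx=2,fy=3,interpolation=cv2.INTER_CUBIC))
import pickle;pickle.dump(k,open("k3.pkl","wb"))
for t in ["hook_b","hook_b_post","bend"]:
    for d in r.look_for("wrist",t): print(t,np.round(d["point"],3).tolist(),round(d["confidence"],2))
    for d in r.silhouettes("wrist",t):
        v,u=np.where(d["pixels"]);print(t,round(d["confidence"],2),u.min(),u.max(),v.min(),v.max(),len(u))
E
```

```text
[0.60108956 0.03656285 0.37960833]
hook_b [0.618, 0.12, 0.174] 0.82
hook_b [0.635, -0.084, 0.158] 0.63
hook_b 0.86 158 241 170 312 2018
hook_b 0.69 377 480 172 314 2641
hook_b_post [0.576, -0.098, 0.156] 0.8
hook_b_post [0.542, 0.114, 0.156] 0.67
hook_b_post [0.576, 0.118, 0.153] 0.46
hook_b_post 0.82 442 472 202 314 1203
bend [0.452, 0.357, 0.021] 0.96
bend [0.783, 0.073, 0.019] 0.86
bend [0.564, 0.115, 0.157] 0.82
bend [0.574, -0.099, 0.156] 0.41
bend 0.7 281 346 0 54 1646
bend 0.6 197 277 225 264 2107
bend 0.56 68 131 247 304 1825
```

View pics/w3.png

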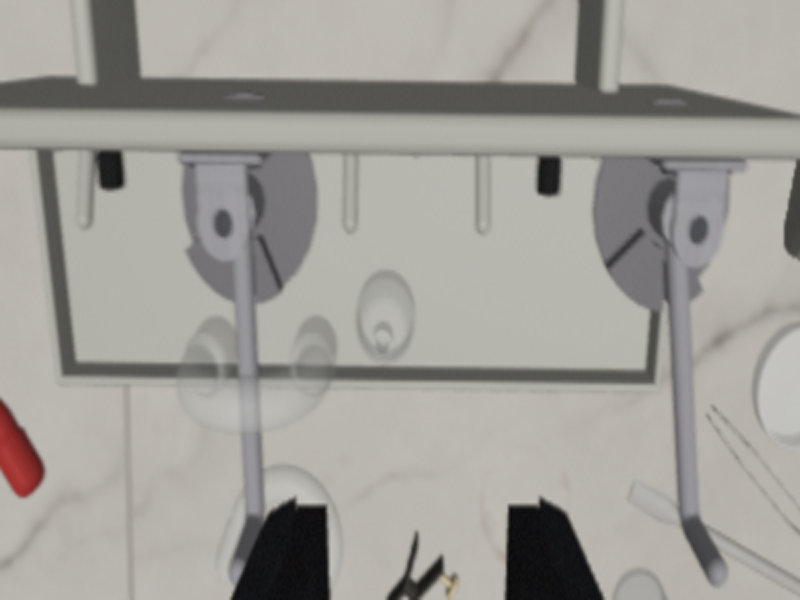

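The bar is now above the seat slot with the post top at ≈(715,572) in the crop. The bend's crown is at ≈(258,405) and its leg ends at ≈(205,360) and (313,360).

```bash
python3 - <<'E'
from h import *
import pickle
k=pickle.load(open("k3.pkl","rb"))
c=lambda u,v:(110+u/2,120+v/3)
P={}
for n,uv,z in [("post b",c(715,572),.189),("post a",c(237,573),.189),("piv a",c(223,223),.185),("piv b",c(699,230),.185),("legL",c(205,360),.096),("legR",c(313,360),.096),("crown front edge",c(258,432),.164),("crown mid",c(258,410),.172),("elbow b",c(690,520),.155),("barb base",c(672,250),.155)]:
    P[n]=ray(k,uv,z);print(n,P[n].round(4))
d=P["post b"]-P["piv b"];print(np.hypot(*d[:2]),np.arctan2(-d[0],d[1])-.099)
d=P["post a"]-P["piv a"];print(np.hypot(*d[:2]),np.arctan2(-d[0],d[1])-.099)
E
```

```text
post b [ 0.5396 -0.1097  0.189 ]
post a [0.5153 0.1117 0.189 ]
piv a [0.624  0.1208 0.185 ]
piv b [ 0.6433 -0.0783  0.185 ]
legL [0.5495 0.1551 0.096 ]
legR [0.5562 0.0926 0.096 ]
crown front edge [0.5528 0.1088 0.164 ]
crown mid [0.5638 0.1073 0.172 ]
elbow b [ 0.5399 -0.1112  0.155 ]
barb base [ 0.6313 -0.0806  0.155 ]
0.10835221580806714 1.765555143339001
0.10911194120933349 1.5551609141690028
```

>>> play_rows --translation '[[-0.014,-0.041,0],[-0.014,-0.041,0],[0,0,0.008],[0,0,0.008],[0,0,0.008],[0,0,0.008],[0,0,0.008],[0,0,0.008],[0,0,0.008],[0,0,0.008],[0,0,0.008],[0,0,0]]' --delta_rot '[[0,0,0],[0,0,0],[0,0,10],[0,0,10],[0,0,10],[0,0,10],[0,0,10],[0,0,10],[0,0,10],[0,0,10],[0,0,10],[0,0,0]]' --grip '[0,0,0,0,0,0,0,0,0,0,0,0]'

```text
clock: 19.1
tool_pos: [0.5639, 0.1096, 0.3069]
eef_rot: [0.741, -0.671, 0.001, 0.002]
contact_force: [-0.5, -0.1, -0.3]
opening: 0.5
finger_force: 0.0
```

```bash
python3 - <<'E'
from h import *
import cv2,pickle
k=r.get_calibration("wrist");s=r.get_state();print(s["tool_pos"],R.from_quat(s["eef_rot"]).as_matrix().round(3).tolist(),np.round(s["q"],2))
w=r.snapshot("wrist");cv2.imwrite("pics/w4.png",w)
pickle.dump(k,open("k4.pkl","wb"))
for t in ["bend"]:
    for d in r.look_for("wrist",t): print(t,np.round(d["point"],3).tolist(),round(d["confidence"],2))
    for d in r.silhouettes("wrist",t):
        v,u=np.where(d["pixels"]);print(t,round(d["confidence"],2),u.min(),u.max(),v.min(),v.max(),len(u))
E
```

```text
[0.56390817 0.10961281 0.30685846] [[0.099, -0.995, -0.001], [-0.995, -0.099, -0.004], [0.004, 0.002, -1.0]] [-0.72  0.76  0.84  1.75 -0.67  0.95 -2.65]
bend [0.8, 0.062, 0.017] 0.92
bend [0.449, 0.38, 0.022] 0.88
bend [0.559, 0.105, 0.164] 0.84
bend 0.91 307 333 195 297 2454
bend 0.86 55 139 105 179 3358
bend 0.65 365 399 397 407 303
bend 0.41 190 219 0 116 1480
```

View pics/w4.png

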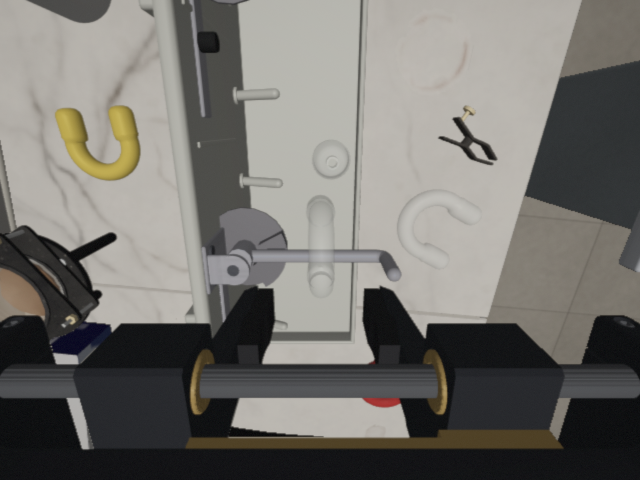

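The wrist view shows the bend edge-on at columns 307–333, on the bar at row 255, upright. Joint 7 is near its limit, so I turn the half turn the other way.

```bash
python3 - <<'E'
from h import *
import pickle
k=pickle.load(open("k4.pkl","rb"))
for uv,z in [((320,250),.165),((307,250),.164),((333,250),.164),((320,205),.1),((320,288),.1),((320,197),.096),((320,297),.11),((396,275),.189),((300,256),.155),((360,256),.155),((232,270),.185)]: print(uv,z,ray(k,uv,z).round(4))
E
```

```text
(320, 250) 0.165 [0.5634 0.1081 0.165 ]
(307, 250) 0.164 [0.5727 0.1094 0.164 ]
(333, 250) 0.164 [0.5541 0.1075 0.164 ]
(320, 205) 0.1 [0.5648 0.0895 0.1   ]
(320, 288) 0.1 [0.5567 0.1706 0.1   ]
(320, 197) 0.096 [0.5655 0.0832 0.096 ]
(320, 297) 0.11 [0.5563 0.1749 0.11  ]
(396, 275) 0.189 [0.513  0.1118 0.189 ]
(300, 256) 0.155 [0.5775 0.118  0.155 ]
(360, 256) 0.155 [0.5325 0.1136 0.155 ]
(232, 270) 0.185 [0.6212 0.1206 0.185 ]
```

>>> play_rows --translation '[[0,0,0],[0,0,0],[0,0,0],[0,0,0],[0,0,0],[0,0,0],[0,0,0],[0,0,0],[0,0,0],[0,0,0],[0,0,0],[0,0,0],[0,0,0],[0,0,0],[0,0,0],[0,0,0],[0,0,0],[0,0,0],[0,0,0]]' --delta_rot '[[0,0,-10],[0,0,-10],[0,0,-10],[0,0,-10],[0,0,-10],[0,0,-10],[0,0,-10],[0,0,-10],[0,0,-10],[0,0,-10],[0,0,-10],[0,0,-10],[0,0,-10],[0,0,-10],[0,0,-10],[0,0,-10],[0,0,-10],[0,0,-10],[0,0,0]]' --grip '[0,0,0,0,0,0,0,0,0,0,0,0,0,0,0,0,0,0,0]'

```text
clock: 21.62
tool_pos: [0.5647, 0.1095, 0.3092]
eef_rot: [0.672, 0.741, 0.002, 0.001]
contact_force: [-0.1, 0.1, 0.2]
opening: 0.502
finger_force: 0.0
```

```bash
python3 - <<'E'
from h import *
s=r.get_state();print(s["tool_pos"],R.from_quat(s["eef_rot"]).as_matrix().round(3).tolist(),np.round(s["q"],2))
k=r.get_calibration("wrist");w=r.snapshot("wrist")
for d in r.look_for("wrist","bend"): print(np.round(d["point"],3).tolist(),round(d["confidence"],2))
for d in r.silhouettes("wrist","bend"):
    v,u=np.where(d["pixels"]);print(round(d["confidence"],2),u.min(),u.max(),v.min(),v.max(),len(u))
    if 250<u.mean()<400 and v.mean()>150:
        for rr in (np.percentile(v,[30,60])): 
            q=u[v==int(rr)];print(int(rr),q.min(),q.max(),ray(k,((q.min()+q.max())/2,rr),.155).round(4))
E
```

```text
[0.56468376 0.10948381 0.30921742] [[-0.097, 0.995, 0.003], [0.995, 0.097, 0.002], [0.002, 0.003, -1.0]] [-0.21  0.61 -0.11  1.72  0.08  0.81 -0.25]
[0.556, 0.129, 0.165] 0.84
[0.797, 0.066, 0.016] 0.58
0.89 300 329 169 273 2641
200 301 326 [0.5593 0.1429 0.155 ]
230 301 326 [0.5614 0.1204 0.155 ]
0.62 233 384 223 252 1681
228 245 383 [0.5616 0.122  0.155 ]
233 241 383 [0.5605 0.118  0.155 ]
0.61 474 541 227 287 2407
```

>>> play_rows --translation '[[0.0062,-0.0021,0],[0,0,0.02],[0,0,0.025],[0,0,0.02],[0,0,0.01],[0,0,0.007],[0,0,0.003],[0,0,0]]' --delta_rot '[[0,0,0],[0,0,0],[0,0,0],[0,0,0],[0,0,0],[0,0,0],[0,0,0],[0,0,0]]' --grip '[-0.18,-0.18,-0.18,-0.18,-0.18,-0.18,-0.18,-0.18]'

```text
clock: 22.78
tool_pos: [0.5617, 0.116, 0.223]
eef_rot: [0.672, 0.741, 0.0, 0.0]
contact_force: [0.1, -0.2, 0.6]
opening: 0.41
finger_force: 0.0
```

>>> play_rows --translation '[[0,0,0],[0,0,0],[0,0,0],[0,0,0],[0,0,0]]' --delta_rot '[[0,0,0],[0,0,0],[0,0,0],[0,0,0],[0,0,0]]' --grip '[-0.35,-0.5,-0.7,-0.9,-0.9]' --squeeze 8

```text
clock: 23.4
tool_pos: [0.5616, 0.1159, 0.2228]
eef_rot: [0.671, 0.741, 0.0, 0.0]
contact_force: [-0.0, -0.6, 0.9]
opening: 0.21
finger_force: 8.0
```

>>> play_rows --translation '[[0,0,-0.008],[0,0,-0.017],[0,0,-0.03],[0,0,-0.035],[0,0,-0.03],[-0.0082,0,0],[-0.02,0.0005,0],[-0.03,0.0005,0],[-0.03,0.0005,0],[-0.03,0.0005,0],[-0.03,0.0005,0],[-0.03,0.0005,0],[-0.02,0.0005,0],[-0.015,0.0005,0],[0,0,0],[0,0,0],[0,0,0],[0,0,0]]' --delta_rot '[[0,0,0],[0,0,0],[0,0,0],[0,0,0],[0,0,0],[0,0,0],[0,0,0],[0,0,0],[0,0,0],[0,0,0],[0,0,0],[0,0,0],[0,0,0],[0,0,0],[0,0,-5.4],[0,0,-5.4],[0,0,0],[0,0,0]]' --grip '[-0.9,-0.9,-0.9,-0.9,-0.9,-0.9,-0.9,-0.9,-0.9,-0.9,-0.9,-0.9,-0.9,-0.9,-0.9,-0.9,-0.9,-0.9]' --squeeze 10

```text
clock: 25.65
tool_pos: [0.5864, -0.0956, 0.3426]
eef_rot: [0.599, 0.801, 0.0, -0.0]
contact_force: [0.6, 0.5, -0.4]
opening: 0.208
finger_force: 10.0
```

```bash
python3 - <<'E'
from h import *
import cv2
s=r.get_state();print(s["tool_pos"],R.from_quat(s["eef_rot"]).as_matrix().round(3).tolist(),np.round(s["q"],2),s["opening"])
w=r.snapshot("wrist");k=r.get_calibration("wrist")
P=lambda d:proj(k,np.array([.644-.96*d,-.079-.281*d,.155])).round(0).tolist()
print("bar base/mid/post",P(.02),P(.058),P(.105))
o=r.snapshot("side")
w=w[100:440,160:480];o=cv2.resize(o[150:330,280:440],None,fx=2.2,fy=2.2)
h=max(w.shape[0],o.shape[0]);pad=lambda a:cv2.copyMakeBorder(a,0,h-a.shape[0],0,0,0)
cv2.imwrite("pics/w5.png",np.hstack([pad(w),pad(o)]))
E
```

```text
[ 0.58639119 -0.09561051  0.34256333] [[-0.282, 0.959, -0.0], [0.959, 0.282, 0.0], [0.0, -0.0, -1.0]] [ 0.18  0.6  -0.17  1.61  0.12  0.94  0.26] 0.20752266393816232
bar base/mid/post [[365.0, 231.0]] [[320.0, 231.0]] [[264.0, 231.0]]
```

View pics/w5.png

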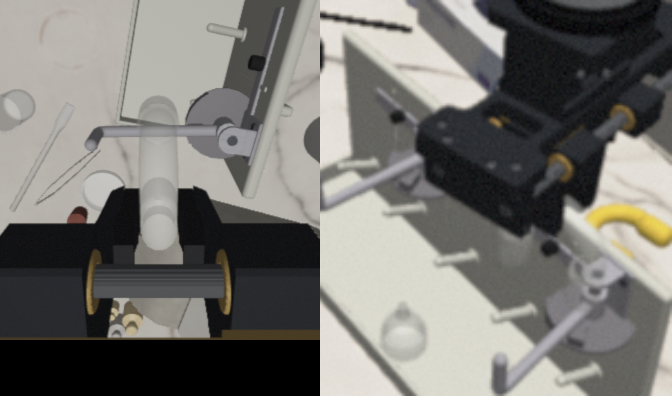

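The wrist view shows hook_b's bar at crop row 130 (full-image row 230), against 231 predicted. The bend is upright and centred between hub and post, so I lower it.

>>> play_rows --translation '[[0,0,0.01],[0,0,0.02],[0,0,0.02],[0,0,0.02],[0,0,0.02],[0,0,0.015],[0,0,0.008],[0,0,0.003],[0,0,0.001],[0,0,0]]' --delta_rot '[[0,0,0],[0,0,0],[0,0,0],[0,0,0],[0,0,0],[0,0,0],[0,0,0],[0,0,0],[0,0,0],[0,0,0]]' --grip '[-0.9,-0.9,-0.9,-0.9,-0.9,-0.9,-0.9,-0.9,-0.9,-0.9]'

```text
clock: 27.0
tool_pos: [0.5867, -0.0959, 0.2262]
eef_rot: [0.599, 0.801, 0.0, 0.0]
contact_force: [0.3, 0.6, -0.9]
opening: 0.21
finger_force: 10.0
```

>>> play_rows --translation '[[0,0,0.001],[0,0,0.001],[0,0,0.001],[0,0,0]]' --delta_rot '[[0,0,0],[0,0,0],[0,0,0],[0,0,0]]' --grip '[-0.9,-0.9,-0.9,-0.9]'

```text
clock: 27.5
tool_pos: [0.5867, -0.0959, 0.2232]
eef_rot: [0.599, 0.801, 0.0, 0.0]
contact_force: [-1.4, 0.3, 3.9]
opening: 0.208
finger_force: 10.0
```

>>> play_rows --translation '[[0,0,-0.001],[0,0,0],[0,0,0],[0,0,0],[0,0,0],[0,0,-0.005],[0,0,-0.015],[0,0,-0.03],[0,0,-0.04],[0,0,-0.04],[0,0,0]]' --delta_rot '[[0,0,0],[0,0,0],[0,0,0],[0,0,0],[0,0,0],[0,0,0],[0,0,0],[0,0,0],[0,0,0],[0,0,0],[0,0,0]]' --grip '[-0.5,-0.4,-0.3,-0.2,-0.15,-0.15,-0.15,-0.15,-0.15,-0.15,-0.15]'

```text
clock: 28.88
tool_pos: [0.5881, -0.0959, 0.3582]
eef_rot: [0.599, 0.801, 0.002, 0.004]
contact_force: [-0.3, -0.4, 1.1]
opening: 0.424
finger_force: 0.0
```

```bash
python3 - <<'E'
from h import *
s=r.get_state();print(s["tool_pos"],R.from_quat(s["eef_rot"]).as_matrix().round(3).tolist(),np.round(s["q"],2),s["opening"])
for c in ["wrist","side","scene"]:
    r.snapshot(c)
    for t in ["bend","hook_a_post"]:
        print(c,t,[(np.round(d["point"],3).tolist(),round(d["confidence"],2)) for d in r.look_for(c,t)])
E
```

```text
[ 0.58811838 -0.09591089  0.35820985] [[-0.283, 0.959, 0.009], [0.959, 0.283, -0.001], [-0.003, 0.008, -1.0]] [ 0.18  0.58 -0.17  1.59  0.12  0.96  0.26] 0.4237310622292532
wrist bend [([0.803, 0.064, 0.018], 0.67)]
wrist hook_a_post []
side bend [([0.823, 0.065, 0.018], 0.9), ([0.444, 0.354, 0.019], 0.86), ([0.584, -0.112, 0.156], 0.85)]
side hook_a_post [([0.548, 0.114, 0.158], 0.67)]
scene bend [([0.445, 0.354, 0.019], 0.89), ([0.582, -0.102, 0.139], 0.77), ([0.536, -0.112, 0.157], 0.56)]
scene hook_a_post [([0.536, 0.114, 0.154], 0.89)]
```

>>> play_rows --translation '[[0.0365,-0.0019,0],[0.0365,-0.0019,0],[0.0365,-0.0019,0],[0.0365,-0.0019,0],[0.0365,-0.0019,0],[0.0365,-0.0019,0],[0,0,0],[0,0,0],[0,0,0],[0,0,0],[0,0,0],[0,0,0],[0,0,0],[0,0,0],[0,0,0],[0,0,0],[0,0,0]]' --delta_rot '[[0,0,0],[0,0,0],[0,0,0],[0,0,0],[0,0,0],[0,0,0],[0,0,10.06],[0,0,10.06],[0,0,10.06],[0,0,10.06],[0,0,10.06],[0,0,10.06],[0,0,10.06],[0,0,10.06],[0,0,10.06],[0,0,10.06],[0,0,0]]' --grip '[-0.1,-0.1,-0.1,-0.1,-0.1,-0.1,-0.1,-0.1,-0.1,-0.1,-0.1,-0.1,-0.1,-0.1,-0.1,-0.1,-0.1]'

```text
clock: 31.45
tool_pos: [0.5134, 0.1112, 0.3534]
eef_rot: [0.999, 0.052, -0.0, 0.0]
contact_force: [-0.2, -0.0, 0.1]
opening: 0.45
finger_force: 0.0
```

```bash
python3 - <<'E'
from h import *
s=r.get_state();print(s["tool_pos"],R.from_quat(s["eef_rot"]).as_matrix().round(3).tolist(),np.round(s["q"],2),s["opening"])
r.snapshot("wrist")
for t in ["bend","hook_a_post"]:
        print(t,[(np.round(d["point"],3).tolist(),round(d["confidence"],2)) for d in r.look_for("wrist",t)])
E
```

```text
[0.5134033  0.11119037 0.35339553] [[0.995, 0.104, -0.0], [0.104, -0.995, -0.001], [-0.001, 0.001, -1.0]] [-0.52  0.51  0.34  1.82 -0.22  0.85 -1.54] 0.44986092204764605
bend [([0.451, 0.356, 0.023], 0.89), ([0.585, -0.079, 0.157], 0.71)]
hook_a_post [([0.562, 0.125, 0.156], 0.74), ([0.566, -0.097, 0.157], 0.71)]
```

>>> play_rows --translation '[[0.0015,0,0.02],[0,0,0.03],[0,0,0.03],[0,0,0.03],[0,0,0.012],[0,0,0.006],[0,0,0],[0,0,0],[0,0,0],[0,0,0],[0,0,0],[0,0,0]]' --delta_rot '[[0,0,0],[0,0,0],[0,0,0],[0,0,0],[0,0,0],[0,0,0],[0,0,0],[0,0,0],[0,0,0],[0,0,0],[0,0,0],[0,0,0]]' --grip '[-0.1,-0.1,-0.1,-0.1,-0.1,-0.1,-0.1,-0.3,-0.5,-0.7,-0.85,-0.85]' --squeeze 5

```text
clock: 33.1
tool_pos: [0.5151, 0.1113, 0.2258]
eef_rot: [0.999, 0.051, 0.0, -0.0]
contact_force: [0.7, 0.9, 0.7]
opening: 0.112
finger_force: 5.0
```

>>> play_rows --translation '[[0,0,0],[0,0,0],[0,0,-0.003],[0,0,-0.003],[0,0,-0.004],[0,0,0]]' --delta_rot '[[0,0,0],[0,0,0],[0,0,0],[0,0,0],[0,0,0],[0,0,0]]' --grip '[-1,-1,-1,-1,-1,-1]' --squeeze 15

```text
clock: 33.85
tool_pos: [0.5153, 0.1112, 0.236]
eef_rot: [0.999, 0.051, 0.0, 0.0]
contact_force: [2.4, 1.9, -4.9]
opening: 0.105
finger_force: 15.0
```

>>> play_rows --translation '[[0.0013,-0.0107,0],[0.0019,-0.0108,0],[0.0029,-0.0106,0],[0.004,-0.0103,0],[0.005,-0.0098,0],[0,0,0]]' --delta_rot '[[0,0,0],[0,0,0],[0,0,0],[0,0,0],[0,0,0],[0,0,0]]' --grip '[-1,-1,-1,-1,-1,-1]'

```text
clock: 34.6
tool_pos: [0.5241, 0.1667, 0.2353]
eef_rot: [0.999, 0.052, -0.001, -0.001]
contact_force: [-3.6, 2.0, -3.6]
opening: 0.108
finger_force: 15.0
```

>>> play_rows --translation '[[0.0049,-0.0099,0],[0.0068,-0.0086,0],[0.0077,-0.0079,0],[0.0084,-0.0071,0],[0.0091,-0.0062,0],[0,0,0]]' --delta_rot '[[0,0,0],[0,0,0],[0,0,0],[0,0,0],[0,0,0],[0,0,0]]' --grip '[-1,-1,-1,-1,-1,-1]'

```text
clock: 35.35
tool_pos: [0.5584, 0.2102, 0.2358]
eef_rot: [0.999, 0.052, 0.001, -0.001]
contact_force: [-3.8, 4.8, -3.6]
opening: 0.108
finger_force: 15.0
```

>>> play_rows --translation '[[0.0081,-0.0064,0],[0.0101,-0.0043,0],[0.0105,-0.0037,0],[0.0108,-0.0027,0],[0.0076,-0.0009,0],[0,0,0]]' --delta_rot '[[0,0,0],[0,0,0],[0,0,0],[0,0,0],[0,0,0],[0,0,0]]' --grip '[-1,-1,-1,-1,-1,-1]'

```text
clock: 36.1
tool_pos: [0.6039, 0.232, 0.2359]
eef_rot: [0.999, 0.051, 0.001, -0.001]
contact_force: [-2.2, 6.1, -4.1]
opening: 0.104
finger_force: 15.0
```

>>> play_rows --translation '[[0.003,-0.0017,0],[0.002,0,0],[0,0,0.003],[0,0,0.003],[0,0,0.003],[0,0,0]]' --delta_rot '[[0,0,0],[0,0,0],[0,0,0],[0,0,0],[0,0,0],[0,0,0]]' --grip '[-1,-1,-1,-1,-1,-1]'

```text
clock: 36.85
tool_pos: [0.6076, 0.2331, 0.227]
eef_rot: [0.999, 0.051, 0.001, -0.0]
contact_force: [-0.7, 4.8, -0.0]
opening: 0.106
finger_force: 15.0
```

>>> play_rows --translation '[[0,0,0],[0,0,0],[0,0,0],[0,0,0],[0,0,-0.01],[0,0,-0.03],[0,0,-0.04],[0,0,-0.04],[-0.04,0,-0.03],[-0.04,-0.02,0],[-0.04,-0.02,0],[0,0,0]]' --delta_rot '[[0,0,0],[0,0,0],[0,0,0],[0,0,0],[0,0,0],[0,0,0],[0,0,0],[0,0,0],[0,0,0],[0,0,0],[0,0,0],[0,0,0]]' --grip '[-0.7,-0.5,-0.4,-0.3,-0.3,-0.3,-0.3,-0.3,-0.3,-0.3,-0.3,-0.3]'

```text
clock: 38.35
tool_pos: [0.4808, 0.2622, 0.3775]
eef_rot: [0.999, 0.053, -0.001, -0.001]
contact_force: [0.8, -0.1, -0.2]
opening: 0.35
finger_force: 0.0
```

```bash
python3 - <<'E'
from h import *
import cv2
s=r.get_state();print(s["clock"],s["tool_pos"],np.round(s["contact_force"],1),s["opening"])
for c in ["wrist","side","scene"]:
    im=r.snapshot(c);cv2.imwrite(f"pics/end_{c}.png",im)
    for t in ["bend","hook_a","hook_a_post","dome","beaker_small"]:
        print(c,t,[(np.round(d["point"],3).tolist(),round(d["confidence"],2)) for d in r.look_for(c,t)])
k=r.get_calibration("scene")
# predicted vs seen: mask extents of hooks and expected post-top pixel for lift 0 / 6 mm
for c in ["side","scene"]:
    k=r.get_calibration(c)
    for n,x in (("a",(.6078,.2325)),("b",(.5390,-.110))):
        print(c,n,proj(k,np.array([[*x,.189],[*x,.195]])).round(1).tolist())
    for d in r.silhouettes(c,"hook_a"):
        v,u=np.where(d["pixels"]);print(round(d["confidence"],2),u.min(),u.max(),v.min(),v.max())
E
```

```text
38.35 [0.48076653 0.26221714 0.37746561] [ 0.8 -0.1 -0.2] 0.3496130377482789
wrist bend [([0.454, 0.36, 0.018], 0.85), ([0.577, -0.065, 0.098], 0.4)]
wrist hook_a [([0.621, 0.151, 0.157], 0.81), ([0.654, 0.022, 0.15], 0.49)]
wrist hook_a_post [([0.61, 0.188, 0.156], 0.88)]
wrist dome [([0.557, 0.064, 0.044], 0.74), ([0.432, 0.114, 0.02], 0.15)]
wrist beaker_small [([0.418, -0.147, 0.042], 0.78), ([0.559, 0.064, 0.044], 0.19)]
side bend [([0.442, 0.357, 0.02], 0.97), ([0.825, 0.066, 0.019], 0.93), ([0.584, -0.11, 0.152], 0.92)]
side hook_a [([0.62, 0.137, 0.155], 0.6), ([0.641, -0.088, 0.155], 0.6)]
side hook_a_post [([0.417, -0.152, 0.03], 0.68), ([0.607, 0.195, 0.158], 0.53), ([0.557, -0.105, 0.154], 0.42)]
side dome [([0.553, 0.044, 0.038], 0.96)]
side beaker_small [([0.416, -0.151, 0.029], 0.78)]
scene bend [([0.582, -0.104, 0.136], 0.83), ([0.44, 0.351, 0.017], 0.56), ([0.602, 0.192, 0.153], 0.55)]
scene hook_a [([0.653, -0.082, 0.154], 0.89), ([0.62, 0.134, 0.152], 0.68)]
scene hook_a_post [([0.603, 0.192, 0.152], 0.66)]
scene dome [([0.547, 0.047, 0.04], 0.86)]
scene beaker_small [([0.407, -0.157, 0.035], 0.97), ([0.621, 0.135, 0.155], 0.42)]
side a [[294.9, 177.1], [294.7, 174.6]]
side b [[362.9, 309.9], [363.1, 307.2]]
0.77 289 342 179 228
0.58 357 422 246 329
scene a [[260.7, 199.7], [260.5, 196.9]]
scene b [[387.8, 261.2], [388.1, 257.6]]
0.97 255 320 201 239
0.72 357 420 236 286
```

```bash
python3 -c "
from plant import r
print(r.finish_job())"
```

```text
the job is handed in; nothing more can be done
None
```

I've handed the job in: by my measurements hook_b is locked out at about 1.76 rad with the bend hanging on it, and hook_a is folded to about 0.05 rad and down in its rest. The hand-in gave no verdict, and I judged that last fold from forces and detector positions, having already viewed my 10 pictures.

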